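# Set up the toy drawing machine and hold its gear pressed home

### The job

Get the toy drawing machine on the bedside table ready: first stand the green pen holder in the oblong nest of the blue base, fully down, and let go of it. Then put the yellow gear on the orange splined spindle, turned so that the splines mesh, push it fully down against the spring plate as far as it goes, and finish still holding the gear pressed down, so that I can snap the retaining clip in. Leave the tablet, the cup of pens, the earbud case and the power strip where they are.

Things in the scene. Friction and masses are not known exactly. Their poses are not given: they have to be found in the camera images.
- machine: fixed blue base of the drawing machine, 140 (x) x 200 (y) x 30 mm high; origin at the centre of its underside, z up. In its frame: spindle axis at (0, +45) mm; green-floored oblong nest at (+36, -50); black-floored round nest, 37 mm wide, stays empty, at (-36, -50). Both nests are 15 mm deep with square upright edges. White strip with a red stud on its -x side
- oblong_nest (a point): centre of the floor of the oblong nest, 15 mm above the table and 15 mm below the base's top face; axes as the base's. The nest is 33 mm along x and 47 mm along y, 1.5 mm wider all round than the pen holder
- spindle_tip (a point): centre of the top of the orange spindle, 56 mm above the table; z up, x and y along its splines, turning with it. An upright plus-shaped bar: two crossed arms 30 mm tip to tip, 9 mm thick, tops rounded (radius 4.5 mm); meshes every quarter turn. Starts at any angle; can turn in the base but stiffly (0.2 N m)
- ejector (a joint): round steel spring plate, 52 mm across, around the spindle under the gear's seat: 0 m at rest (its top 46 mm above the table, 10 mm below the spindle tip), grows as it is pushed down, hard stop at 0.008 m. The spring pushes up with 3 N at 0, 8.6 N at the stop, and lifts the gear if it is not held down
- gear: loose yellow gear, 0.11 kg, 72 mm over its teeth, 24 mm thick; origin: centre of its underside, z up. Red bar grip on top: 40 mm along x, 14 mm along y, 24 to 54 mm up. Plus-shaped bore below, arms along x and y (as the black plus on top), 33.4 mm tip to tip, 11.4 wide, 20 deep. Origin below spindle tip: 18 mm pressed home, 10 mm on the unpressed plate, 0 if not meshed
- pen_holder: loose green upright block with a white band and a black disc on top, about 0.10 kg: 30 mm (its x) x 44 mm (its y) x 52 mm high; origin at the centre of its underside, z up. It fits the oblong nest either way round, its y along the base's y
- tablet: black tablet lying flat, 135 x 200 x 9 mm; origin at the centre of its underside; leave it alone
- pen_cup: clear cup of felt pens, 68 mm across, 170 mm high over the pens; origin at the centre of its underside; leave it alone
- earbud_case: black rounded earbud case, 62 x 48 x 26 mm; origin at the centre of its underside; leave it alone
- power_strip: white power strip 55 (x) x 220 (y) x 42 mm with a charger plugged in (92 mm high there); origin at the centre of its underside; leave it alone
Not all that is in view belongs to the job. Of the things that look like the gear, take the one that is nearest to the robot's base at the start.

How it is judged (in metres and radians):
On the way, in this order (a step that is already met when the one before it is completed fails the run):
1. the pen holder stands fully down in the oblong nest, let go (horizontal distance between pen_holder and oblong_nest below 0.004 m and z of pen_holder in the frame of oblong_nest below 0.003 m and angle between pen_holder's own z axis and vertical below 0.08 rad and contact force between the fingers and pen_holder below 0.1 N), for 0.2 s.
2. the gear is meshed on the spindle, pressed down on the spring plate and held (horizontal distance between gear and spindle_tip below 0.004 m and z of gear in the frame of spindle_tip below -0.0145 m and angle between gear's own z axis and vertical below 0.1 rad and (angle between the x axis of gear and the x axis of spindle_tip, either way round below 0.2 rad or angle between the x axis of gear and the y axis of spindle_tip, either way round below 0.2 rad) and value of joint ejector above 0.006 m and contact force between the fingers and gear above 2 N), for 0.2 s.
At the end, for the whole second after the job is handed in: Pen holder in the oblong nest, untouched: within 4 mm of its centre and 3 mm of its floor, upright (0.08 rad). Gear within 4 mm of the spindle axis, upright (0.1 rad), meshed (0.2 rad), 14.5 mm or more below the tip; spring plate over 6 mm down; fingers press the gear with over 2 N (all of step 1 and all of step 2); the arm keeps its last pose, push and grip.
It fails at once if the tablet is shifted by more than 25 mm (distance of tablet from where it was at the start of the episode above 0.025 m).
It fails at once if the cup of pens is shifted by more than 25 mm (distance of pen_cup from where it was at the start of the episode above 0.025 m).
It fails at once if the earbud case is shifted by more than 25 mm (distance of earbud_case from where it was at the start of the episode above 0.025 m).
It fails at once if the power strip is shifted by more than 25 mm (distance of power_strip from where it was at the start of the episode above 0.025 m).
It fails at once if the cup of pens is tipped (angle between pen_cup's own z axis and vertical above 0.3 rad).
It also fails if it takes over 51 s, if anything falls off the work surface, if the arm or the gripper's body presses on something with over 40 N, if the wrist force passes 120 N, or if a joint passes its speed limit or range.

### The arm

A 6-joint arm with a two-finger parallel gripper is mounted at the origin on the work surface. World frame = base frame: x ahead of the robot, y to its left, z up, the work surface at z = 0. Lengths are in m, angles in degrees, forces in N, time in s.
With the tool pointing down it reaches from about 0.4 to 0.825 m from the base axis. Payload 7 kg.
Tool frame: the origin (TCP) lies on the centre line of the jaws, within the pads' length; the fingertips stand 14 mm ahead of it and the grasp point (between the pads) lies 5 mm behind it; z points along the fingers, x is the direction in which the jaws open and shut, and the axes are right-handed (so a half turn about z gives the same grasp; the last joint's range is limited). The gripper opens to 88 mm and grips with 3 to 60 N. Pads are 19 mm wide; open, the fingers measure 130 mm over their backs; the gripper's body (78 mm by 193 mm) begins 47 mm behind the grasp point.
Start: joints at [-59.467, 20.546, 0.682, 0, -70.136, -16.507], TCP at [0.164, -0.655, 0.241] pointing down, gripper open.
Joint ranges: [-176.03, 176.03], [-82.01, 121.73], [-58.28, 71.71], [-173.87, 95.51], [-174.79, -0.11], [-173.66, 173.66]. Speed limits (degrees/s): [136.94, 136.94, 172.46, 180, 180, 180].

### API

Orientations are given as [roll, pitch, yaw] about the fixed x, y, z axes, in that order (R = Rz(yaw) Ry(pitch) Rx(roll)).
In Python, from plant import * gives the robot as it stands.
- The arm moves only by the shell command python3 -m handwheel 'ROWS' [OPENING]. ROWS is JSON, a list of rows, each a list of 2 entries, a list of its own where there are three numbers: the shift along the tool's x, y, z each as a share of 0.2 m, from -1 to 1, then the turn, a rotation vector about the tool's x, y, z each as a share of 360 degrees, from -1 to 1. In form: [[[tx, ty, tz], [ax, ay, az]], ...]. A call has 1 to 5 rows; each row is the pose to reach, as a shift and turn from the pose commanded when the call began, along the tool's axes at that moment, turning the shorter way round; what a row does not reach only later rows make up. A row lasts 1/12 s, in which the tool goes at most 41.7 mm and 7.16 degrees, less where a joint would pass 70% of its speed; a pose out of reach is approached as far as the arm can. A call with a number of a shift or a turn outside -1 to 1 is refused whole. A call with a gripper value outside its range is refused whole. OPENING is the closure, from -1 (fully open) to 1 (shut), set as the call begins (- or left out, the last holds). The fingers move at their own pace and stop on an object; the grip force is fixed at half the most. Time passes only in rows, so rows that repeat a pose let the fingers close. It gives the time, the measured TCP pose, the force and the opening at its end, in the units of the state.
- get_obs(): the state, without advancing time (a new reading comes with each control period).
- snapshot(name): name is "scene" or "top" or "wrist"; returns a dict with "color" (384x512x3 uint8, red, green, blue), "z_map" (384x512 float32, m along the optical axis (not along the pixel's ray), 0 where there is no reading), "intrinsics" (3x3 intrinsics, pixels), "rvec" (rotation vector, rad) and "tvec" (3), from world to camera coordinates, as OpenCV has them. Camera axes: x right, y down, z forward; pixel columns grow to the right and rows downward; lengths in m; the calibration is good to about 2 mm. A picture is of the moment at which its call begins.
- close_job(): hands the job in, once; it reports no verdict.
The state is a dict: "clock": time; "joint_pos": joint angles; "qvel": joint speeds; "tau": joint torques, N m; "tool_pos": TCP position; "orientation": TCP orientation; "force": force on the tool from outside, world axes, zero at the start; "moment": the same for the moment, N m; "opening": finger opening in m.
Only numpy, scipy, OpenCV 4.12 (cv2) and the standard library are available. Lean on these libraries where they do the work, as an engineer would, in place of code of your own. Each camera call takes 0.05 s, during which the arm holds its last target. There are 200 camera calls.

## Working session

There is one attempt and no reset: what is moved stays moved. The work goes in short steps, Python scripts to look and compute and a shell command to move; the robot and the scene stay as the last step left them, time stands still between calls to the robot, and variables do not carry over. Pictures are saved under pics/ and viewed, about 8 in all and at most 12, crops included, and the job is handed in when it is done.

```bash
mkdir -p pics
cat > h.py <<'E'
from plant import *
import numpy as np, cv2
from scipy.spatial.transform import Rotation as R
def cam(n):
    s=snapshot(n); s['R']=cv2.Rodrigues(np.array(s['rvec'],float))[0]; s['K']=np.array(s['intrinsics']); s['t']=np.array(s['tvec'],float).ravel(); return s
def save(s,name): cv2.imwrite('pics/'+name,cv2.cvtColor(s['color'],cv2.COLOR_RGB2BGR))
def ray(s,uv,z):
    uv=np.atleast_2d(uv).astype(float); d=np.c_[uv,np.ones(len(uv))]@np.linalg.inv(s['K']).T@s['R']
    c=-s['R'].T@s['t']; return c+d*((z-c[2])/d[:,2])[:,None]
def cloud(s):
    v,u=np.mgrid[:384,:512]; d=s['z_map'].astype(float)
    p=np.stack([u,v,np.ones_like(u)],-1)@np.linalg.inv(s['K']).T*d[...,None]
    return (p-s['t'])@s['R']
E
python3 - <<'E'
from h import *
print(get_obs())
for n in('top','scene'):
    s=cam(n); save(s,n+'0.png'); print(n,-s['R'].T@s['t'],s['R'],s['K'])
    np.savez(n+'0.npz',**{k:s[k] for k in('color','z_map','R','K','t')})
E
```

```text
{'clock': 0.0, 'joint_pos': array([-5.94673626e+01,  2.05901968e+01,  6.32721919e-01, -1.96005687e-02,
       -7.01334332e+01, -1.65058946e+01]), 'qvel': array([ 0.00525858,  0.02862613,  0.04405121, -0.04700628, -0.0301464 ,
        0.0351417 ]), 'tau': array([-7.30754782e-04, -5.82714629e+01,  2.93044639e+01,  6.99710861e+00,
        6.94994713e-03, -2.15672098e-04]), 'tool_pos': array([ 0.16345388, -0.65443539,  0.23963027]), 'orientation': array([-1.79991836e+02, -9.23971712e-02,  1.04020061e+02]), 'force': array([ 0.64601959, -0.59106319,  0.33174208]), 'moment': array([ 0.01917979,  0.02076685, -0.00473371]), 'opening': 0.08793783063382511}
top [0.39664248 0.01020821 0.91707444] [[ 0.07990133 -0.99678537 -0.00589097]
 [-0.97098674 -0.07649433 -0.2265687 ]
 [ 0.22538974  0.0238232  -0.97397737]] [[346.58454987   0.         255.43998508]
 [  0.         346.58454987 192.68952428]
 [  0.           0.           1.        ]]
scene [1.65765999 0.44843042 0.99431357] [[-0.34565754  0.93816651 -0.01909087]
 [ 0.59103512  0.20186843 -0.78097799]
 [-0.72883355 -0.28123431 -0.62426671]] [[486.24354845   0.         252.98221249]
 [  0.         486.24354845 185.72626283]
 [  0.           0.           1.        ]]
```

View pics/top0.png

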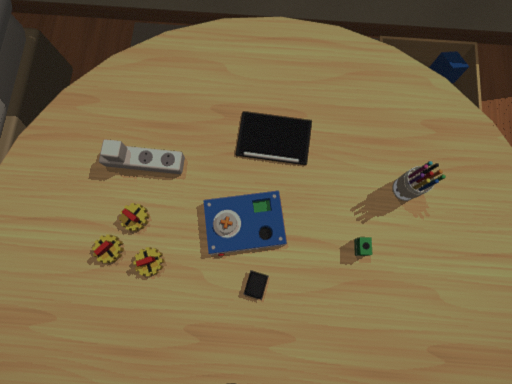

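View pics/scene0.png

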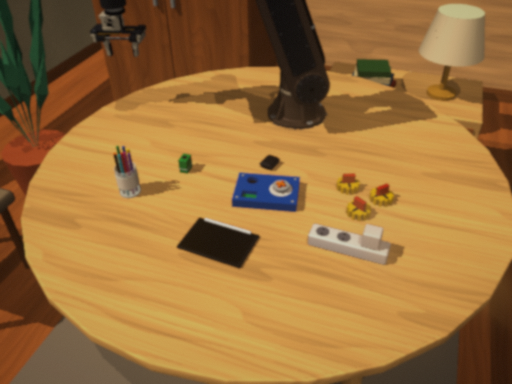

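The top view shows the base at (245,222), pen holder at (363,246), three gears at (133,217), (107,249), (148,261), the case at (256,285), the cup at (412,184), the tablet at (274,138) and the strip at (142,157). Next I turn these into positions.

Run:
```python
from h import *
for n in('top','scene'):
    s=dict(np.load(n+'0.npz')); P=cloud(s); hsv=cv2.cvtColor(s['color'],cv2.COLOR_RGB2HSV); H,S,V=[hsv[...,i].astype(int) for i in range(3)]
    reg=(P[...,0]>.2)&(P[...,0]<.9)&(abs(P[...,1])<.6)&(P[...,2]>.005)&(P[...,2]<.2)
    print(n)
    for name,m,zp in (('blue',(H>100)&(H<130)&(S>150),.03),('green',(H>45)&(H<85)&(S>100),.052),('yellow',(H>20)&(H<33)&(S>180)&(V>110),.024),('red',((H<6)|(H>172))&(S>170)&(V>90),.054),('orange',(H>6)&(H<16)&(S>170)&(V>130),.056)):
        k,l,st,c=cv2.connectedComponentsWithStats((m&reg).astype(np.uint8))
        for i in range(1,k):
            if st[i,4]<8: continue
            q=P[l==i]; hi=q[q[:,2]>np.percentile(q[:,2],90)-.006]
            v,u=np.nonzero(l==i); r=cv2.minAreaRect(ray(s,np.c_[u,v],zp)[:,:2].astype(np.float32)*1000)
            print(name,st[i,4],c[i].round(0),'top pts mean',hi.mean(0).round(4),'rect',np.round(r[0],1),np.round(r[1],1),round(r[2],1))
```

```text
top
blue 34 [430. 184.] top pts mean [ 0.6315 -0.3741  0.1614] rect [ 660.9 -421.6] [ 4.6 55.7] 30.6
blue 2834 [246. 222.] top pts mean [0.5219 0.0518 0.0299] rect [523.7  55.7] [135.9 195.4] 11.8
green 20 [442. 177.] top pts mean [ 0.6413 -0.3873  0.1661] rect [ 675.8 -444.3] [ 7.  18.3] 40.0
green 171 [261. 206.] top pts mean [0.5709 0.0142 0.0155] rect [563.9  13.8] [27.6 41.4] 11.8
green 232 [364. 246.] top pts mean [ 0.4848 -0.2499  0.0517] rect [ 483.3 -246.4] [44.1 38. ] 4.5
red 9 [431. 173.] top pts mean [ 0.6519 -0.3691  0.1515] rect [ 684.1 -417.9] [5.4 7.7] 4.5
red 76 [129. 214.] top pts mean [0.5151 0.3449 0.054 ] rect [515.6 345.8] [38.  13.2] 59.1
red 74 [101. 247.] top pts mean [0.4283 0.4001 0.054 ] rect [428.4 400.4] [12.9 36.5] 52.2
red 8 [221. 254.] top pts mean [0.4366 0.1072 0.0214] rect [434.3 103.2] [2.4 9.8] 4.6
red 75 [144. 261.] top pts mean [0.4044 0.2896 0.0537] rect [404.9 290.1] [12.7 37.8] 24.6
orange 39 [226. 222.] top pts mean [0.5154 0.099  0.0553] rect [515.9  99.4] [19.6 18.8] 36.1
scene
blue 1212 [263. 192.] top pts mean [0.5397 0.0534 0.0302] rec
[... 374 characters left out ...]
36] rect [416.8 314.7] [19.2 41.3] 59.2
yellow 133 [382. 196.] top pts mean [0.4432 0.4047 0.0237] rect [442.8 403.5] [53.4 66.3] 0.2
yellow 120 [356. 210.] top pts mean [0.5349 0.3436 0.0239] rect [535.  345.7] [67.9 45. ] 78.5
red 15 [123. 156.] top pts mean [ 0.6648 -0.3547  0.1556] rect [ 548.6 -449.4] [32.5  8.4] 42.1
orange 83 [348. 177.] top pts mean [0.4073 0.2919 0.0534] rect [426.4 293.9] [50.6 37.6] 12.1
orange 31 [280. 184.] top pts mean [0.5222 0.1009 0.0544] rect [526.5 103.5] [19.9 21.7] 18.8
orange 45 [381. 188.] top pts mean [0.4282 0.4011 0.0535] rect [449.3 399.8] [28.7 65.8] 57.9
orange 115 [359. 203.] top pts mean [0.5202 0.3475 0.053 ] rect [536.8 348.9] [59.6 34.9] 4.0
```

Base: centre about (.524,.056), yaw 11.8°. The nearest gear is the one at (.405,.290). Now I move over the pen holder at about (.485,-.247).

```bash
r='[0.6,0.76,0],[0,0,0]'; python3 -m handwheel '[[[0.6,0.76,0],[0,0,0]],[[0.6,0.76,0],[0,0,0]],[[0.6,0.76,0],[0,0,0]],[[0.6,0.76,0],[0,0,0]],[[0.6,0.76,0],[0,0,0]]]' -1
python3 -m handwheel '[[[0.6,0.76,0],[0,0,0]],[[0.6,0.76,0],[0,0,0]],[[0.6,0.76,0],[0,0,0]],[[0.6,0.76,0],[0,0,0]],[[0.6,0.76,0],[0,0,0]]]'
python3 -m handwheel '[[[0.3,0.38,0],[0,0,0]],[[0.3,0.38,0],[0,0,0]],[[0.3,0.38,0],[0,0,0]],[[0.3,0.38,0],[0,0,0]],[[0.3,0.38,0],[0,0,0]]]'
python3 - <<'E'
from h import *
s=cam('wrist'); save(s,'w1.png'); o=get_obs(); print(o['tool_pos'],o['orientation'],o['joint_pos'],-s['R'].T@s['t'],s['R'])
np.savez('w1.npz',**{k:s[k] for k in('color','z_map','R','K','t')})
E
```

```text
clock: 0.52
tool_pos: [0.2832, -0.4989, 0.2403]
orientation: [180.0, -0.0, 104.1]
force: [0.9, -0.6, 0.6]
opening: 0.0878
clock: 0.93
tool_pos: [0.4017, -0.3457, 0.2405]
orientation: [180.0, -0.0, 104.1]
force: [0.5, -1.4, 0.4]
opening: 0.0877
clock: 1.35
tool_pos: [0.4598, -0.2709, 0.2402]
orientation: [-180.0, -0.0, 104.1]
force: [-1.0, 0.5, 0.4]
opening: 0.0877
[ 0.45932039 -0.2715609   0.24027134] [-1.79961173e+02 -1.92983514e-02  1.04076939e+02] [-9.52767062e+00  7.24887463e+00 -1.71181612e+01 -2.34469297e-03
 -6.56762698e+01 -6.63944173e+01] [ 0.37705418 -0.2911966   0.38299893] [[-2.44842979e-01  9.69562517e-01  6.64045112e-04]
 [ 9.21877277e-01  2.32588801e-01  3.09910852e-01]
 [ 3.00323496e-01  7.64916642e-02 -9.50765388e-01]]
```

View pics/w1.png

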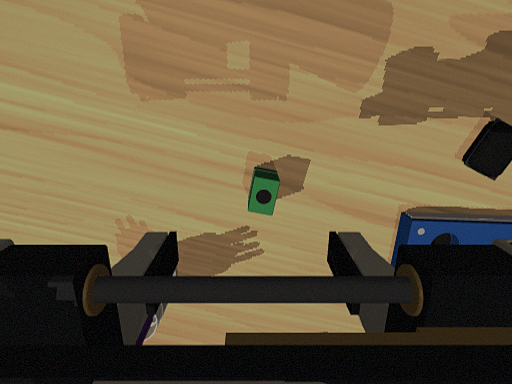

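The wrist view shows the holder at (263,195) with its top face clear, the base at lower right and the fingers at the bottom. I measure its top face.

```bash
cat >> h.py <<'E'
def face(s,zp,lo,hi,col=None,box=(.2,.9,-.6,.6),minpx=40):
    "min-area rects (mm, world) of things whose cloud z lies in lo..hi, pixels cast on plane zp"
    P=cloud(s); m=(P[...,2]>lo)&(P[...,2]<hi)&(P[...,0]>box[0])&(P[...,0]<box[1])&(P[...,1]>box[2])&(P[...,1]<box[3])
    if col is not None: m&=col
    k,l,st,c=cv2.connectedComponentsWithStats(m.astype(np.uint8)); out=[]
    for i in range(1,k):
        if st[i,4]<minpx: continue
        v,u=np.nonzero(l==i); q=ray(s,np.c_[u,v],zp)[:,:2].astype(np.float32)*1000
        r=cv2.minAreaRect(q); out.append((st[i,4],c[i].round(),np.round(r[0],1),np.round(r[1],1),round(r[2],1),q.mean(0).round(1)))
    return out
def hsv(s):
    h=cv2.cvtColor(s['color'],cv2.COLOR_RGB2HSV).astype(int); return h[...,0],h[...,1],h[...,2]
E
python3 - <<'E'
from h import *
s=dict(np.load('w1.npz'))
for r in face(s,.052,.047,.06,box=(.4,.56,-.33,-.18)): print(r)
s=dict(np.load('top0.npz'))
for r in face(s,.052,.047,.06,box=(.4,.56,-.33,-.18)): print(r)
E
```

```text
(np.int32(930), array([263., 196.]), array([ 483.5, -251.1]), array([44.2, 29.9]), 3.1, array([ 483.2, -251.2], dtype=float32))
(np.int32(223), array([365., 245.]), array([ 484.8, -249.2]), array([43.6, 29.7]), 0.7, array([ 485. , -249.9], dtype=float32))
```

```bash
python3 -m handwheel '[[[0.07,0.142,0],[0,0,0.0306]],[[0.07,0.142,0],[0,0,0.0306]],[[0.07,0.142,0.2],[0,0,0.0306]],[[0.07,0.142,0.4],[0,0,0.0306]],[[0.07,0.142,0.5],[0,0,0.0306]]]'
python3 -m handwheel '[[[0,0,0.15],[0,0,0]],[[0,0,0.3],[0,0,0]],[[0,0,0.45],[0,0,0]],[[0,0,0.515],[0,0,0]],[[0,0,0.515],[0,0,0]]]'
python3 -m handwheel '[[[0,0,0],[0,0,0]],[[0,0,0],[0,0,0]],[[0,0,0],[0,0,0]],[[0,0,0],[0,0,0]],[[0,0,0],[0,0,0]]]' 1
python3 -m handwheel '[[[0,0,0],[0,0,0]],[[0,0,0],[0,0,0]],[[0,0,0],[0,0,0]],[[0,0,0],[0,0,0]],[[0,0,0],[0,0,0]]]'
```

```text
clock: 1.82
tool_pos: [0.4808, -0.2516, 0.1367]
orientation: [-179.8, -0.1, 92.9]
force: [-2.3, 0.8, -0.0]
opening: 0.0876
clock: 2.23
tool_pos: [0.4804, -0.2519, 0.0342]
orientation: [-179.6, -0.1, 92.9]
force: [0.6, -0.1, 0.8]
opening: 0.0876
clock: 2.65
tool_pos: [0.4843, -0.2514, 0.0387]
orientation: [179.9, 0.0, 93.0]
force: [-0.3, -0.3, -0.1]
opening: 0.06
clock: 3.07
tool_pos: [0.4837, -0.2512, 0.0376]
orientation: [-180.0, 0.0, 93.0]
force: [-0.6, 0.0, 1.8]
opening: 0.0301
```

```bash
python3 -m handwheel '[[[0,0,-0.15],[0,0,0]],[[0,0,-0.3],[0,0,0]],[[0,0,-0.45],[0,0,0]],[[0,0,-0.58],[0,0,0]],[[0,0,-0.58],[0,0,0]]]'
python3 -m handwheel '[[[0.88,0.473,0],[0,0,-0.1]],[[0.88,0.473,0],[0,0,-0.1]],[[0.88,0.473,0],[0,0,-0.1]],[[0.88,0.473,0],[0,0,-0.1]],[[0.88,0.473,0],[0,0,-0.1]]]'
python3 -m handwheel '[[[0,0,0],[0,0,-0.1]],[[0,0,0],[0,0,-0.1]],[[0,0,0],[0,0,-0.1]],[[0,0,0],[0,0,-0.1]],[[0,0,0],[0,0,-0.1]]]'
python3 -m handwheel '[[[0,0,0],[0,0,-0.075]],[[0,0,0],[0,0,-0.075]],[[0,0,0],[0,0,-0.075]],[[0,0,0],[0,0,-0.075]],[[0,0,0],[0,0,-0.075]]]'
python3 - <<'E'
from h import *
s=cam('wrist'); save(s,'w2.png'); o=get_obs(); print(o['tool_pos'],o['orientation'],o['opening'])
np.savez('w2.npz',**{k:s[k] for k in('color','z_map','R','K','t')})
for r in face(s,.03,.026,.034,box=(.4,.65,-.1,.2)): print(r)
H,S,V=hsv(s)
for r in face(s,.015,.01,.02,(H>45)&(H<85)&(S>100),box=(.4,.65,-.1,.2)): print('nest',r)
E
```

```text
clock: 3.48
tool_pos: [0.4865, -0.2521, 0.159]
orientation: [179.6, 0.2, 93.1]
force: [1.0, -0.8, -0.3]
opening: 0.03
clock: 3.9
tool_pos: [0.5695, -0.0681, 0.1531]
orientation: [-180.0, -0.0, 129.2]
force: [0.8, -0.7, -0.5]
opening: 0.0299
clock: 4.32
tool_pos: [0.5684, -0.0703, 0.1526]
orientation: [-180.0, -0.1, 165.0]
force: [-0.7, 0.5, -1.1]
opening: 0.0296
clock: 4.73
tool_pos: [0.5685, -0.0705, 0.1528]
orientation: [180.0, -0.1, -168.1]
force: [-0.4, -0.4, -1.4]
opening: 0.0298
[ 0.56855156 -0.0705066   0.15290948] [ 1.79988626e+02 -5.75807061e-02 -1.68477105e+02] 0.02974301751390301
(np.int32(314), array([211., 226.]), array([598.8, -24.1]), array([25.8, 14.7]), 11.9, array([599.4, -25.8], dtype=float32))
(np.int32(1107), array([316., 230.]), array([503.2, -39.8]), array([59.1, 25.5]), 11.9, array([498.8, -42.6], dtype=float32))
(np.int32(1732), array([252., 322.]), array([537.8,  70.9]), array([94.6, 36.5]), 11.8, array([537.3,  75.5], dtype=float32))
```

View pics/w2.png

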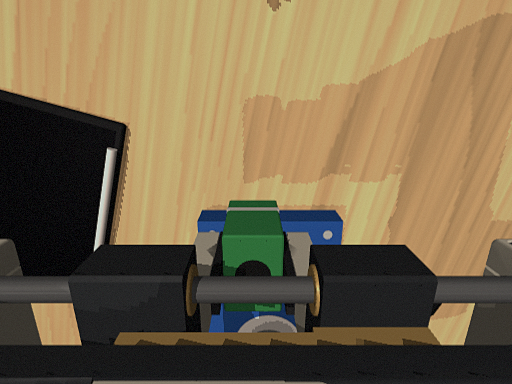

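The holder is held upright between the fingers at (253,255). The base's front edge runs from (198,212) to (342,212). I compute base pose and in-hand offset.

Run:
```python
from h import *
s=dict(np.load('w2.npz')); H,S,V=hsv(s); P=cloud(s)
m=(P[...,2]>.026)&(P[...,2]<.034)&(P[...,0]>.4)&(P[...,0]<.65)&(P[...,1]<.0)&(P[...,1]>-.1)
v,u=np.nonzero(m); q=ray(s,np.c_[u,v],.03)[:,:2].astype(np.float32)*1000
r=cv2.minAreaRect(q); print('front',r, P[m][:,2].mean()); b=cv2.boxPoints(r); print(b)
a=np.radians(11.8); ex=np.array([np.cos(a),np.sin(a)]); ey=np.array([-ex[1],ex[0]])
print('proj x',np.percentile(q@ex,[0,.3,99.7,100]),'y',np.percentile(q@ey,[0,.3]))
xm=((q@ex).min()+(q@ex).max())/2; ym=(q@ey).min()+100
print('base centre',xm*ex+ym*ey,'nest',(xm+36)*ex+(ym-50)*ey,'spindle',xm*ex+(ym+45)*ey)
g=(H>45)&(H<85)&(S>60)
mm=g&(P[...,2]>.1)&(abs(P[...,0]-.568)<.06); z=P[mm][:,2]; zt=np.percentile(z,95); print('holder top z',zt, np.percentile(z,[1,50,99]))
m=mm&(P[...,2]>zt-.006); q=P[m]; print(cv2.minAreaRect((q[:,:2]*1000).astype(np.float32)))
m2=(P[...,2]>.16)&(P[...,2]<.172)&(abs(P[...,0]-.568)<.04)&(abs(P[...,1]+.07)<.05)
print('near-edge', (q@np.r_[ey,0]).min(), (q@np.r_[ex,0]).min(),(q@np.r_[ex,0]).max(), 'tcp', .56855*ex[0]-.0705*ex[1], .56855*ey[0]-.0705*ey[1])
t=dict(np.load('top0.npz'))
for r in face(t,.03,.024,.036,box=(.4,.65,-.1,.2),minpx=200): print('top',r)
a=np.radians(11.8); 
H,S,V=hsv(t)
for r in face(t,.015,.008,.02,(H>45)&(H<85)&(S>100),box=(.4,.65,-.1,.2)): print('nest',r)
```

```text
front ((542.4258422851562, -31.564212799072266), (139.3002471923828, 25.480613708496094), 11.860442161560059) 0.028726130355124335
[[471.6442    -33.410988 ]
 [476.88113   -58.34762  ]
 [613.2075    -29.717438 ]
 [607.9706     -4.7808075]]
proj x [454.85943059 455.07668628 593.59681164 594.16845245] y [-154.61970657 -154.59162694]
base centre [524.59910665  53.79558063] nest [570.06313524  12.21406906] spindle [515.39678432  97.84461313]
holder top z 0.2166018908370659 [0.11756619 0.16533842 0.24272452]
((572.4241333007812, -96.99455261230469), (82.5062484741211, 84.03428649902344), 56.08271026611328)
near-edge -0.2694674759415531 0.4826783249845636 0.5950846960375539 tcp 0.5421180822256098 -0.18527638118234868
top (np.int32(3464), array([244., 222.]), array([524.4,  55.2]), array([141.8, 200. ]), 11.9, array([522.7,  56.2], dtype=float32))
nest (np.int32(169), array([261., 206.]), array([571.2,  13.9]), array([28.4, 43.1]), 11.8, array([571.3,  14. ], dtype=float32))
```

Run:
```python
from h import *
s=dict(np.load('w2.npz')); P=cloud(s); c=s['color']
for v in range(196,316,4): print(v,c[v,240],P[v,240].round(4), c[v,253])
```

```text
196 [195 158 105] [ 0.5767 -0.051  -0.0015] [194 179 117]
200 [116 114  72] [ 0.5759 -0.0467 -0.0016] [118 126  80]
204 [32 82 43] [ 0.5794 -0.0886  0.1226] [33 81 42]
208 [153 137 131] [ 0.5791 -0.0887  0.1296] [157 139 134]
212 [30 81 39] [ 0.5789 -0.0887  0.1358] [31 79 38]
216 [35 84 43] [ 0.5786 -0.0882  0.1404] [35 81 45]
220 [33 84 44] [ 0.5785 -0.0888  0.1472] [36 85 44]
224 [32 82 41] [ 0.5782 -0.0884  0.1514] [34 83 42]
228 [31 82 41] [ 0.5781 -0.0888  0.1569] [33 83 43]
232 [31 79 38] [ 0.5779 -0.089   0.1619] [37 86 44]
236 [ 57 127  66] [ 0.5777 -0.0886  0.1654] [ 55 123  66]
240 [28 81 40] [ 0.5773 -0.0864  0.1651] [ 45 108  54]
244 [ 47 111  58] [ 0.577  -0.085   0.1663] [ 43 108  53]
248 [ 46 109  56] [ 0.5765 -0.0826  0.1658] [ 51 113  59]
252 [ 43 109  57] [ 0.5761 -0.0805  0.1659] [ 50 112  61]
256 [ 42 108  54] [ 0.5757 -0.0786  0.1662] [ 50 112  59]
260 [ 47 111  58] [ 0.5752 -0.076   0.1655] [18 59 25]
264 [34 85 44] [ 0.5747 -0.0733  0.1647] [22 20 17]
268 [15 14 13] [ 0.5744 -0.0718  0.1658] [17 14 12]
272 [1 3 6] [ 0.574  -0.0696  0.1659] [19 17 18]
276 [37 36 35] [ 0.5781 -0.1002  0.2157] [37 37 37]
280 [57 53 52] [ 0.578  -0.1002  0.2176] [59 57 57]
284 [74 72 68] [ 0.5778 -0.0996  0.2187] [77 76 72]
288 [87 83 80] [ 0.5776 -0.0988  0.2195] [86 82 78]
292 [83 78 78] [ 0.5776 -0.0987  0.2213] [86 82 80]
296 [69 69 67] [ 0.5774 -0.0978  0.2218] [70 68 65]
300 [60 58 57] [ 0.577  -0.0957  0.2209] [60 58 55]
304 [20 62 30] [ 0.5703 -0.0511  0.1659] [22 63 27]
308 [25 62 31] [ 0.5698 -0.0485  0.1657] [23 61 30]
312 [26 49 90] [0.5524 0.0662 0.0295] [ 39  75 144]
```

```bash
python3 -m handwheel '[[[-0.0925,0.3965,0],[0,0,-0.001]],[[-0.0925,0.3965,0.1],[0,0,-0.001]],[[-0.0925,0.3965,0.25],[0,0,-0.001]],[[-0.0925,0.3965,0.37],[0,0,-0.001]],[[-0.0925,0.3965,0.402],[0,0,-0.001]]]'
python3 -m handwheel '[[[0,0,0],[0,0,0]],[[0,0,0],[0,0,0]],[[0,0,0],[0,0,0]]]'
python3 - <<'E'
from h import *
s=cam('wrist'); o=get_obs(); print(o['tool_pos'],o['orientation'],o['opening'],o['force'])
np.savez('w3.npz',**{k:s[k] for k in('color','z_map','R','K','t')})
c=cv2.cvtColor(s['color'],cv2.COLOR_RGB2BGR)[170:330,170:350]; cv2.imwrite('pics/w3.png',cv2.resize(c,None,fx=4,fy=3.7,interpolation=cv2.INTER_NEAREST))
E
```

```text
clock: 5.2
tool_pos: [0.5684, 0.0111, 0.0692]
orientation: [180.0, -0.4, -168.2]
force: [0.0, -0.7, -2.2]
opening: 0.0302
clock: 5.45
tool_pos: [0.5722, 0.0107, 0.0746]
orientation: [-180.0, 0.1, -168.1]
force: [0.6, -0.6, -1.4]
opening: 0.0301
[0.57220796 0.01077256 0.07479901] [ 1.79996090e+02  1.51706535e-01 -1.68073530e+02] 0.02957911489088243 [ 0.22548953  0.17369645 -0.79025602]
```

View pics/w3.png

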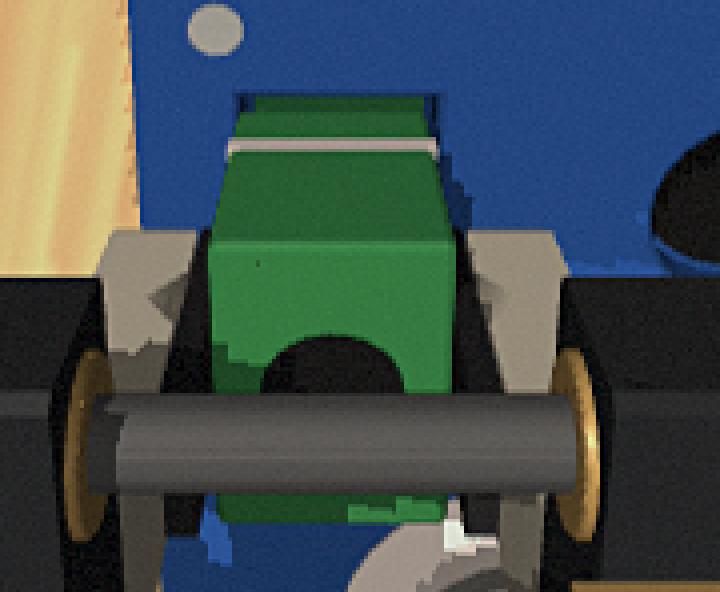

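The view shows the holder just above the nest: nest front corners at crop (236,94) and (440,94), and holder bottom edge at about row 112. I compute the residual offset.

Run:
```python
from h import *
s=dict(np.load('w3.npz')); P=cloud(s); c=s['color'].astype(int)
a=np.radians(11.85); ex=np.array([np.cos(a),np.sin(a)]); ey=np.array([-ex[1],ex[0]]); M=np.array([ex,ey])
f=lambda p:(np.r_[M@p[:2],p[2]]*1000).round(1)
for v in range(190,232,1 ): 
    if v<206 or v%4==0: print(v,c[v,255],f(P[v,255]),f(P[v,243]))
for v in (196,198,200,202,204,206,212,220): print(v,[(u,int(c[v,u,1]),int(c[v,u,2])) for u in list(range(225,234))+list(range(274,283))])
for v,z in((201,.0358),(212,None)): pass
print('bottom edge v200',f(ray(s,[255,200.5],.0358)[0]),'nest corners @.0286',f(ray(s,[229,195.5],.0286)[0]),f(ray(s,[280,195.5],.0286)[0]))
o=get_obs(); print('tcp',f(o['tool_pos']))
```

```text
190 [ 41  74 131] [ 560.  -131.1   29.5] [ 567.8 -131.2   29.6]
191 [ 32  67 127] [ 560.  -129.8   27.4] [ 567.8 -130.2   28.9]
192 [ 35  69 128] [ 560.  -129.8   29.5] [ 567.9 -129.4   28.4]
193 [ 34  68 130] [ 560.  -128.9   28.9] [ 567.8 -128.9   29. ]
194 [ 32  61 120] [ 560.  -128.1   28.7] [ 567.8 -128.4   29.5]
195 [23 54 75] [ 560.  -127.4   28.7] [ 567.9 -127.2   28. ]
196 [30 68 35] [ 559.9 -121.4   13.2] [ 568.4 -121.9   14.5]
197 [34 75 37] [ 559.9 -120.9   13.7] [ 568.4 -120.9   13.9]
198 [29 69 38] [ 559.9 -120.3   14.3] [ 568.4 -120.    13.4]
199 [31 73 38] [ 559.9 -119.7   14.8] [ 568.4 -119.7   14.6]
200 [32 82 41] [ 559.9 -119.1   15.2] [ 568.4 -118.8   14.3]
201 [42 94 54] [ 560.  -127.    39.1] [ 567.6 -126.8   38.8]
202 [39 91 48] [ 560.  -126.6   40. ] [ 567.5 -126.9   40.8]
203 [38 90 46] [ 560.1 -127.3   43.5] [ 567.4 -127.3   43.8]
204 [44 97 52] [ 560.1 -126.8   44. ] [ 567.3 -127.2   45.1]
205 [40 93 50] [ 560.1 -126.6   45.1] [ 567.4 -126.5   45.1]
208 [176 155 150] [ 560.1 -127.2   51.7] [ 567.2 -127.    51.3]
212 [38 94 50] [ 560.1 -126.7   56.7] [ 567. 
[... 1939 characters left out ...]
2, 71, 129)]
212 [(225, 65, 129), (226, 106, 151), (227, 112, 63), (228, 87, 40), (229, 94, 49), (230, 94, 49), (231, 94, 50), (232, 95, 50), (233, 92, 49), (274, 90, 48), (275, 93, 51), (276, 92, 48), (277, 79, 38), (278, 116, 90), (279, 75, 99), (280, 22, 54), (281, 34, 66), (282, 39, 70)]
220 [(225, 75, 85), (226, 93, 39), (227, 95, 50), (228, 93, 49), (229, 90, 47), (230, 95, 49), (231, 93, 50), (232, 92, 48), (233, 97, 51), (274, 95, 53), (275, 92, 50), (276, 94, 51), (277, 91, 45), (278, 95, 50), (279, 79, 40), (280, 54, 47), (281, 32, 79), (282, 38, 72)]
bottom edge v200 [ 560.  -126.1   35.8] nest corners @.0286 [ 577.1 -127.    28.6] [ 543.5 -127.1   28.6]
tcp [ 562.2 -107.    74.8]
```

```bash
python3 -m handwheel '[[[0.006,0.0055,0],[0,0,0]],[[0.006,0.0055,0.02],[0,0,0]],[[0.006,0.0055,0.04],[0,0,0]],[[0.006,0.0055,0.05],[0,0,0]],[[0.006,0.0055,0.05],[0,0,0]]]'
python3 -m handwheel '[[[0,0,0],[0,0,0]],[[0,0,0],[0,0,0]]]'
```

```text
clock: 5.92
tool_pos: [0.5694, 0.0116, 0.0626]
orientation: [-180.0, -0.0, -168.0]
force: [-0.4, -0.5, -0.8]
opening: 0.0298
clock: 6.08
tool_pos: [0.5697, 0.0117, 0.0631]
orientation: [-180.0, -0.0, -168.0]
force: [0.3, -0.2, -1.3]
opening: 0.0301
```

```bash
python3 -m handwheel '[[[0,0,0.02],[0,0,0]],[[0,0,0.04],[0,0,0]],[[0,0,0.055],[0,0,0]],[[0,0,0.055],[0,0,0]],[[0,0,0.055],[0,0,0]]]'
python3 - <<'E'
from h import *
s=cam('wrist'); o=get_obs(); print(o['tool_pos'],o['orientation'],o['opening'],o['force'])
a=np.radians(11.85); ex=np.array([np.cos(a),np.sin(a)]); ey=np.array([-ex[1],ex[0]]); M=np.array([ex,ey])
f=lambda p:(np.r_[M@p[:2],p[2]]*1000).round(1)
P=cloud(s); print('top z',f(np.median(P[250:262,235:250].reshape(-1,3),0)),'tcp',f(o['tool_pos']),[f(P[v,255]) for v in range(190,236,6)])
E
```

```text
clock: 6.5
tool_pos: [0.5696, 0.0117, 0.0525]
orientation: [-180.0, -0.0, -168.0]
force: [-2.3, 0.4, 6.1]
opening: 0.0301
[0.569606   0.01164889 0.05249082] [-1.79984973e+02 -4.18490109e-03 -1.67986036e+02] 0.029731396542970155 [-2.62987847  1.01250272  5.3626083 ]
top z [ 564.3 -115.    65.6] tcp [ 559.9 -105.6   52.5] [array([ 557.8, -136.7,   29.3]), array([ 557.8, -132.9,   28.9]), array([ 557.8, -129.2,   28.9]), array([ 557.8, -125.5,   28.9]), array([ 557.9, -125.5,   38.2]), array([ 557.9, -125.6,   46.9]), array([ 558. , -125.3,   54. ]), array([ 558. , -125.6,   61.6])]
```

Holder's top is 67 mm high, corrected for camera bias, so it is seated. Release, lift, and move to view the spindle.

```bash
Z='[[[0,0,0],[0,0,0]],[[0,0,0],[0,0,0]],[[0,0,0],[0,0,0]],[[0,0,0],[0,0,0]],[[0,0,0],[0,0,0]]]'
python3 -m handwheel '[[[0,0,-0.005],[0,0,0]],[[0,0,-0.005],[0,0,0]],[[0,0,-0.005],[0,0,0]],[[0,0,-0.005],[0,0,0]],[[0,0,-0.005],[0,0,0]]]' -1
python3 -m handwheel '[[[0,0,-0.03],[0,0,0]],[[0,0,-0.2],[0,0,0]],[[0,0,-0.4],[0,0,0]],[[0,0,-0.6],[0,0,0]],[[0,0,-0.75],[0,0,0]]]'
python3 -m handwheel '[[[0.188,0.924,0],[0,0,0]],[[0.188,0.924,0],[0,0,0]],[[0.188,0.924,0],[0,0,0]],[[0.188,0.924,0],[0,0,0]],[[0.188,0.924,0],[0,0,0]]]'
python3 -m handwheel '[[[0,0,0],[0,0,0]],[[0,0,0],[0,0,0]],[[0,0,0],[0,0,0]]]'
python3 - <<'E'
from h import *
s=cam('wrist'); save(s,'w4.png'); o=get_obs(); print(o['tool_pos'],o['orientation'],o['opening'],o['force'])
np.savez('w4.npz',**{k:s[k] for k in('color','z_map','R','K','t')})
for r in face(s,.067,.062,.07,box=(.5,.62,-.05,.08)): print('holder',r)
for r in face(s,.03,.025,.034,box=(.4,.65,-.1,.2)): print('base',r)
H,S,V=hsv(s)
for r in face(s,.0545,.045,.06,(H>4)&(H<18)&(S>150),box=(.45,.58,.04,.16),minpx=20): print('spindle',r)
t=cam('top'); np.savez('top1.npz',**{k:t[k] for k in('color','z_map','R','K','t')})
for r in face(t,.067,.062,.07,box=(.5,.62,-.05,.08),minpx=10): print('top holder',r)
E
```

```text
clock: 6.97
tool_pos: [0.5696, 0.0117, 0.053]
orientation: [-180.0, -0.0, -168.0]
force: [0.4, 0.0, -0.1]
opening: 0.0578
clock: 7.38
tool_pos: [0.5703, 0.0117, 0.2071]
orientation: [-180.0, 0.2, -168.0]
force: [1.1, -0.1, 0.7]
opening: 0.0863
clock: 7.8
tool_pos: [0.4931, 0.1874, 0.204]
orientation: [179.9, 0.1, -167.9]
force: [0.8, 0.0, -0.4]
opening: 0.0874
clock: 8.05
tool_pos: [0.4945, 0.1846, 0.2035]
orientation: [180.0, 0.0, -168.0]
force: [-0.4, -0.5, 0.1]
opening: 0.0875
[0.4946105  0.18416386 0.20332908] [-1.79996799e+02  3.22935821e-04 -1.68027452e+02] 0.08762015922681715 [-0.07822873 -0.4893263  -0.60325824]
base (np.int32(18067), array([250.,  69.]), array([517.1,  88.6]), array([139.6, 132.2]), 12.0, array([517.9,  82.8], dtype=float32))
spindle (np.int32(522), array([250.,  89.]), array([514.5,  99.7]), array([26.1, 25.7]), 38.4, array([514.7,  99.4], dtype=float32))
top holder (np.int32(208), array([262., 203.]), array([569.1,  13.2]), array([30.4, 43.6]), 11.8, array([569.2,  13.2], dtype=float32))
```

View pics/w4.png

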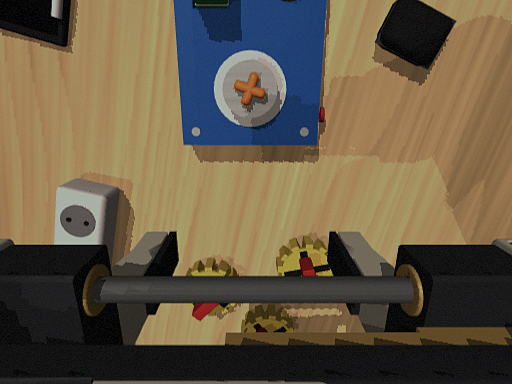

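The view shows the plus spindle clearly at (250,89), the gears half hidden under the gripper, and the case and strip clear. I compute the spindle angle and move to view the gear.

```bash
python3 -m handwheel '[[[0.426,1,0],[0,0,-0.035]],[[0.426,1,0],[0,0,-0.035]],[[0.426,1,0],[0,0,-0.035]],[[0.426,1,0],[0,0,-0.035]],[[0.426,1,0],[0,0,-0.035]]]'
python3 -m handwheel '[[[0.05,0.1,0],[0,0,0]],[[0.05,0.1,0],[0,0,0]],[[0.05,0.1,0],[0,0,0]],[[0.05,0.1,0],[0,0,0]]]'
python3 - <<'E'
from h import *
def four(s,zp,lo,hi,col,box):
    P=cloud(s); m=col&(P[...,2]>lo)&(P[...,2]<hi)&(P[...,0]>box[0])&(P[...,0]<box[1])&(P[...,1]>box[2])&(P[...,1]<box[3])
    v,u=np.nonzero(m); q=ray(s,np.c_[u,v],zp)[:,:2]*1000; (cx,cy),_=cv2.minEnclosingCircle(q.astype(np.float32))
    d=q-q.mean(0); w=d[:,0]+1j*d[:,1]; print(len(q),'mean',q.mean(0).round(1),'circ',round(cx,1),round(cy,1),'ang mod 90',np.degrees(np.angle((w**4).sum()))/4)
s=dict(np.load('w4.npz')); H,S,V=hsv(s); four(s,.054,.046,.06,(H>4)&(H<18)&(S>150),(.45,.58,.04,.16))
s=cam('wrist'); save(s,'w5.png'); o=get_obs(); print(o['tool_pos'],o['orientation'],o['joint_pos'])
np.savez('w5.npz',**{k:s[k] for k in('color','z_map','R','K','t')})
b=(.35,.47,.23,.35)
H,S,V=hsv(s); P=cloud(s)
for r in face(s,.054,.049,.06,box=b): print('bar',r)
for r in face(s,.024,.018,.029,box=b): print('gear',r)
four(s,.024,.018,.029,(V<60),b)
E
```

```text
clock: 8.57
tool_pos: [0.3743, 0.3555, 0.2034]
orientation: [180.0, 0.0, -155.5]
force: [1.1, 0.2, -0.1]
opening: 0.0876
clock: 8.9
tool_pos: [0.3579, 0.3685, 0.2031]
orientation: [-180.0, -0.0, -155.4]
force: [0.4, -0.4, -0.6]
opening: 0.0876
521 mean [514.7  99.4] circ 514.8 99.6 ang mod 90 -7.262165302768848
[0.35814985 0.36830797 0.20311895] [-1.79983770e+02 -1.16417929e-02 -1.55493153e+02] [ 6.77261460e+01  7.01373479e+00 -2.25521148e+01  4.43166453e-03
 -6.04537486e+01 -4.32214834e+01]
bar (np.int32(678), array([242.,  87.]), array([403. , 291.8]), array([13. , 38.8]), 24.4, array([403. , 291.5], dtype=float32))
gear (np.int32(2994), array([243.,  87.]), array([403. , 291.7]), array([70.9, 70.4]), 24.6, array([403.3, 290.8], dtype=float32))
427 mean [402.3 291.1] circ 403.3 291.3 ang mod 90 24.283973765311657
```

View pics/w5.png

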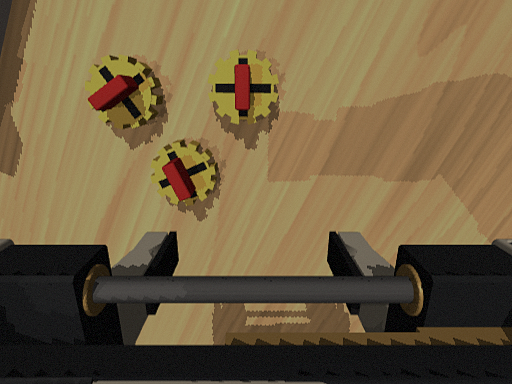

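Target gear is at (242,87), bar along the tool's y. Now the grasp.

```bash
python3 -m handwheel '[[[-0.047,-0.445,0],[0,0,0]],[[-0.047,-0.445,0],[0,0,0]],[[-0.047,-0.445,0.15],[0,0,0]],[[-0.047,-0.445,0.35],[0,0,0]],[[-0.047,-0.445,0.5],[0,0,0]]]'
python3 -m handwheel '[[[0,0,0.15],[0,0,0]],[[0,0,0.27],[0,0,0]],[[0,0,0.305],[0,0,0]],[[0,0,0.305],[0,0,0]],[[0,0,0.305],[0,0,0]]]'
python3 -m handwheel '[[[0,0,0],[0,0,0]],[[0,0,0],[0,0,0]],[[0,0,0],[0,0,0]],[[0,0,0],[0,0,0]],[[0,0,0],[0,0,0]]]' 1
python3 -m handwheel '[[[0,0,0],[0,0,0]],[[0,0,0],[0,0,0]],[[0,0,0],[0,0,0]],[[0,0,0],[0,0,0]],[[0,0,0],[0,0,0]]]'
```

```text
clock: 9.37
tool_pos: [0.404, 0.2898, 0.1019]
orientation: [179.9, 0.0, -155.7]
force: [-0.2, -0.0, -0.5]
opening: 0.0875
clock: 9.78
tool_pos: [0.4038, 0.292, 0.0428]
orientation: [-180.0, 0.0, -155.5]
force: [-0.2, 0.9, 0.3]
opening: 0.0876
clock: 10.2
tool_pos: [0.4031, 0.2926, 0.0428]
orientation: [180.0, 0.1, -155.4]
force: [-0.2, -0.2, -0.1]
opening: 0.0597
clock: 10.62
tool_pos: [0.4029, 0.2922, 0.0421]
orientation: [-180.0, -0.0, -155.4]
force: [-0.4, -0.5, 0.0]
opening: 0.0268
```

```bash
python3 -m handwheel '[[[0,0,0],[0,0,0]],[[0,0,0],[0,0,0]],[[0,0,0],[0,0,0]],[[0,0,0],[0,0,0]]]'
python3 -m handwheel '[[[0,0,-0.1],[0,0,0]],[[0,0,-0.25],[0,0,0]],[[0,0,-0.4],[0,0,0]],[[0,0,-0.4],[0,0,0]]]'
python3 -m handwheel '[[[-0.331,-0.744,0],[0,0,0.0875]],[[-0.331,-0.744,0],[0,0,0.0875]],[[-0.331,-0.744,0],[0,0,0.0875]],[[-0.331,-0.744,0],[0,0,0.0875]],[[-0.331,-0.744,0],[0,0,0.0875]]]'
python3 -m handwheel '[[[0,0,0.03],[0,0,0]],[[0,0,0.03],[0,0,0]],[[0,0,0.03],[0,0,0]],[[0,0,0.03],[0,0,0]],[[0,0,0.03],[0,0,0]]]'
python3 - <<'E'
from h import *
s=cam('wrist'); save(s,'w6.png'); o=get_obs(); print(o['tool_pos'],o['orientation'],o['joint_pos'],o['opening'],o['force'])
np.savez('w6.npz',**{k:s[k] for k in('color','z_map','R','K','t')})
E
```

```text
clock: 10.95
tool_pos: [0.403, 0.2923, 0.0421]
orientation: [180.0, 0.0, -155.4]
force: [0.3, 0.0, -0.4]
opening: 0.0136
clock: 11.28
tool_pos: [0.405, 0.2946, 0.1274]
orientation: [179.8, 0.4, -155.3]
force: [0.7, 1.8, -1.9]
opening: 0.0137
clock: 11.7
tool_pos: [0.5286, 0.1807, 0.1216]
orientation: [-179.9, 0.0, 172.5]
force: [0.3, 1.2, -1.0]
opening: 0.0136
clock: 12.12
tool_pos: [0.5245, 0.1853, 0.1163]
orientation: [180.0, 0.0, 173.2]
force: [0.1, 1.0, -1.3]
opening: 0.0137
[0.52465555 0.18531502 0.11641188] [1.79981993e+02 1.60182267e-02 1.73225297e+02] [ 3.96169380e+01  1.60060033e+01 -2.37726378e+01 -1.06956297e-03
 -5.01972722e+01 -4.63909543e+01] 0.01390137637055461 [ 0.14210194  0.17047319 -0.91389121]
```

View pics/w6.png

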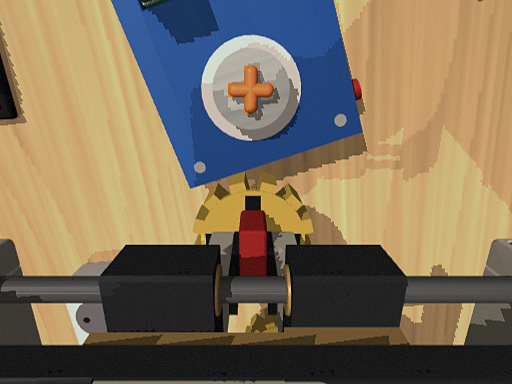

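The spindle at (251,89) is aligned with the image axes, and the gear in hand has its bar at (253,240) and plus arm at (253,203). I compute the relative offset.

Run:
```python
from h import *
s=dict(np.load('w6.npz')); P=cloud(s); H,S,V=hsv(s); o=get_obs()
a=np.radians(173.2); tx=np.array([np.cos(a),np.sin(a)]); ty=np.array([np.sin(a),-np.cos(a)]); M=np.array([tx,ty])
T=o['tool_pos']
Q=np.concatenate([(P[...,:2]-T[:2])@M.T,P[...,2:]],-1)*1000   # tool-frame offsets, mm
def loc(uv,z): return ((ray(s,uv,z)[:,:2]-T[:2])@M.T*1000)
def ang(q): w=(q-q.mean(0)); w=w[:,0]+1j*w[:,1]; return np.degrees(np.angle((w**4).sum()))/4
m=(H>4)&(H<18)&(S>150)&(Q[...,2]>44)&(Q[...,2]<60)&(abs(Q[...,1]+85)<30)&(abs(Q[...,0])<30)
v,u=np.nonzero(m); q=loc(np.c_[u,v],.0515); print('spindle',len(q),q.mean(0),(q.min(0)+q.max(0))/2,np.ptp(q,0),'ang in tool',ang(q),'z',np.percentile(Q[m][:,2],[5,50,95]))
y=(H>18)&(H<33)&(S>150)&(Q[...,2]>85)&(Q[...,2]<110)&(Q[...,1]>-45)
k,l,st,c=cv2.connectedComponentsWithStats(y.astype(np.uint8)); print(st[1:][st[1:,4]>50],)
g=Q[y]; z=np.median(g[:,2]); print('gear top z',z); g=g[g[:,2]>z-3]; r=g[:,:2]; print('front y',r[:,1].min(),np.percentile(r[:,1],1),'x',r[:,0].min(),r[:,0].max())
b=((H<6)|(H>172))&(S>130)&(Q[...,2]>105)&(abs(Q[...,0])<15)&(Q[...,1]>-40); d=Q[b]; zt=np.percentile(d[:,2],90); t=d[d[:,2]>zt-2.5]
print('bar top z',zt,'front y',np.percentile(d[:,1],[0,2,10]),'x',t[:,0].min(),t[:,0].max())
k=(V<45)&(Q[...,2]>90)&(Q[...,2]<104)&(Q[...,1]<-21)&(Q[...,1]>-40)&(abs(Q[...,0])<12); d=Q[k]; print('black arm',len(d),d.min(0),d.max(0),d.mean(0))
```

```text
spindle 1087 [ -0.42777936 -86.69858223] [ -0.44449324 -86.25487301] [29.4031801  28.93588055] ang in tool 0.07501839676272133 z [50.1992564  53.80879764 55.39866891]
[[ 193  177  121   68 3998]]
gear top z 96.5927346481119
front y -37.08479976769254 -36.087146949190455 x -34.17274013238491 36.53797152615757
bar top z 127.35965384983655 front y [-38.14369459 -21.59207968 -21.22183615] x -9.669455043352482 14.392272357694448
black arm 193 [ -3.31548143 -29.46298476  96.32194649] [  4.65024696 -21.01866063  99.23606897] [  0.93758449 -25.36643128  97.52573048]
```

```bash
python3 -m handwheel '[[[-0.006,-0.2,0],[0,0,0]],[[-0.006,-0.4275,0],[0,0,0]],[[-0.006,-0.4275,0],[0,0,0]],[[-0.006,-0.4275,0.04],[0,0,0]],[[-0.006,-0.4275,0.08],[0,0,0]]]'
python3 -m handwheel '[[[0,0,0],[0,0,0]],[[0,0,0],[0,0,0]],[[0,0,0],[0,0,0]],[[0,0,0.02],[0,0,0]],[[0,0,0.02],[0,0,0]]]'
python3 -m handwheel '[[[0,0,0.01],[0,0,0]],[[0,0,0.02],[0,0,0]],[[0,0,0.02],[0,0,0]],[[0,0,0.02],[0,0,0]]]'
```

```text
clock: 12.58
tool_pos: [0.5163, 0.0997, 0.1005]
orientation: [179.9, 0.1, 173.1]
force: [-0.4, 0.7, -1.0]
opening: 0.0139
clock: 13.0
tool_pos: [0.5158, 0.0998, 0.0956]
orientation: [-180.0, -0.0, 173.1]
force: [0.2, -0.2, -1.8]
opening: 0.014
clock: 13.33
tool_pos: [0.516, 0.0995, 0.0921]
orientation: [180.0, -0.0, 173.1]
force: [-0.9, 1.0, -1.4]
opening: 0.0137
```

It has meshed without force, with the underside 6 mm below the tip. Press on.

```bash
python3 -m handwheel '[[[0,0,0.015],[0,0,0]],[[0,0,0.03],[0,0,0]],[[0,0,0.03],[0,0,0]],[[0,0,0.03],[0,0,0]]]'
python3 -m handwheel '[[[0,0,0.015],[0,0,0]],[[0,0,0.03],[0,0,0]],[[0,0,0.032],[0,0,0]],[[0,0,0.032],[0,0,0]],[[0,0,0.032],[0,0,0]]]'
python3 -c "
from h import *
s=cam('wrist'); save(s,'w7.png'); o=get_obs(); print(o['tool_pos'],o['orientation'],o['force'],o['moment'])
np.savez('w7.npz',**{k:s[k] for k in('color','z_map','R','K','t')})"
```

```text
clock: 13.67
tool_pos: [0.5163, 0.0996, 0.0864]
orientation: [180.0, 0.0, 173.1]
force: [-0.2, 0.4, 3.4]
opening: 0.0139
clock: 14.08
tool_pos: [0.5163, 0.0995, 0.0802]
orientation: [180.0, 0.0, 173.1]
force: [-1.6, 0.9, 7.1]
opening: 0.0144
[0.51636115 0.09954143 0.08020093] [1.79981620e+02 4.85548088e-02 1.73106504e+02] [-0.80230262  0.24462779  8.17621891] [ 0.11481012  0.58940568 -0.04188597]
```

View pics/w7.png

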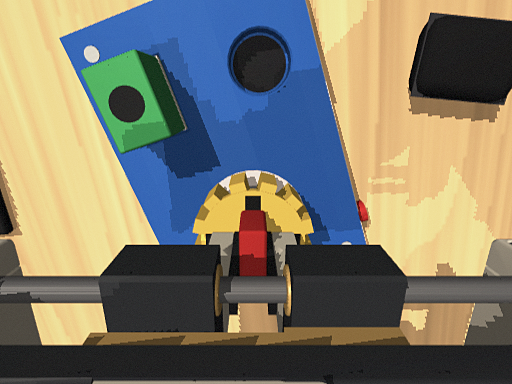

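The gear is down with about 9 N; the holder stands in the nest at (130,100). I press slightly further to confirm the hard stop.

```bash
python3 -m handwheel '[[[0,0,0.005],[0,0,0]],[[0,0,0.01],[0,0,0]],[[0,0,0.01],[0,0,0]],[[0,0,0.01],[0,0,0]],[[0,0,0.01],[0,0,0]]]'
python3 - <<'E'
from h import *
o=get_obs(); print(o['tool_pos'],o['orientation'],o['force'],o['opening'])
s=cam('wrist'); H,S,V=hsv(s); P=cloud(s); T=o['tool_pos']
y=(H>18)&(H<33)&(S>150)&(np.hypot(P[...,0]-T[0],P[...,1]-T[1])<.045)&(P[...,2]>.04)
print('gear top z wrist',np.median(P[y][:,2]))
for r in face(s,.067,.062,.07,box=(.5,.62,-.05,.05)): print('holder',r)
w=dict(np.load('w6.npz'))
t=cam('top'); 
for r in face(t,.067,.062,.07,(hsv(t)[0]>45)&(hsv(t)[0]<85),box=(.5,.62,-.05,.05),minpx=10): print('top holder',r)
E
```

```text
clock: 14.55
tool_pos: [0.5165, 0.0996, 0.0799]
orientation: [180.0, 0.1, 173.1]
force: [-7.8, 0.5, 24.9]
opening: 0.0137
[0.51647268 0.09956264 0.07992037] [1.79976383e+02 9.45330234e-02 1.73145096e+02] [-7.78057408  0.47430674 24.94483869] 0.013743005319658603
gear top z wrist 0.060227951775680334
holder (np.int32(5542), array([128., 101.]), array([566.9,  13.5]), array([30.8, 43.2]), 12.0, array([567.2,  12.7], dtype=float32))
top holder (np.int32(187), array([262., 203.]), array([568.8,  13.3]), array([30.1, 43.2]), 12.3, array([568.7,  13.6], dtype=float32))
```

The hard stop is confirmed: force rose to 25 N with almost no travel, and the gear top is about 62 mm high, so its underside is 18 mm below the tip. Handing in.

```bash
python3 -m handwheel '[[[0,0,0],[0,0,0]],[[0,0,0],[0,0,0]],[[0,0,0],[0,0,0]]]'; python3 -c "
from plant import *
print(close_job())"
```

```text
clock: 14.9
tool_pos: [0.5165, 0.0996, 0.08]
orientation: [180.0, 0.1, 173.1]
force: [-8.9, -0.0, 25.4]
opening: 0.0137
the job is handed in; nothing more can be done
None
```

The pen holder is standing in the oblong nest and released, and the yellow gear is meshed on the spindle and held pressed down for your clip. I handed the job in at about 15 s of the 51 s allowed; no verdict was reported.

**Pen holder:** After release its top was about 67 mm above the table, which is fully down, and its yaw was about 12°, matching the base at 11.8°. The top camera puts it about 1 mm from my estimate of the nest centre. The wrist camera puts it 2–3 mm off in x, which I take to be that camera's roughly 2 mm bias.

**Gear:** I used the one nearest the robot's base, about 0.5 m away.
- **Mesh:** It went onto the splines without resistance, with about 0.1° of angle error measured beforehand.
- **Hard stop:** The force followed the spring up to about 8 N, then rose to 25 N with only 0.3 mm more travel, so the plate is at its stop. The underside is about 18 mm below the spindle tip.
- **Sideways load:** In that final press about 9 N of sideways force also appeared.

I didn't re-measure the tablet, cup, earbud case or power strip at the end. I planned the moves to stay clear of them, and the force readings showed no unexpected contact.

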